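# Jack up the thermal cycler's side for a foot change

## Task

The cycler's side has to be jacked up so that a colleague can change a rubber foot: first clear the two things lying on the bench beside its lift lug, the tube strip into the tray that already holds a tube strip and the metal block into the tray that already holds a metal block. Then stand the jack on the bench with its saddle centred under the ring mark of the lift lug, let go of it, and pump its handle: push it all the way down once and let it come all the way up again, then push it all the way down a second time and finish there, still holding the handle down with the cycler's side up on the saddle. Do not lift or lean on the cycler yourself, and leave the bottle, jar, screwdriver and beaker where they are.

Things in the scene. Friction and masses are not known exactly. Their poses are not given: they have to be found in the camera images.
- strip_center (a point): the loose white 8-tube strip, lying flat on the bench: 80 mm long (its x), 21 mm wide (its y), 9 mm thick; the point is its centre, half-way up. 20 g
- block_center (a point): the loose bare-aluminium heating block with six dark holes: 56 mm long (its x), 34 mm wide (its y), 28 mm high; the point is its centre, half-way up. 140 g
- strip_tray: open grey tray for tube strips (one lies in it already), fixed: outside 130 mm (x) by 150 mm (y), 30 mm high, walls and floor 4 mm; origin under its centre. The strip already in it lies along x, centred about 48 mm to the -y side of the tray's centre; the rest is free
- block_tray: open grey tray of the same make for metal blocks (one lies in it already), fixed: outside 130 mm (x) by 150 mm (y), 30 mm high, walls and floor 4 mm; origin under its centre. The block already in it lies along x, centred about 48 mm to the -y side of the tray's centre; the rest is free
- jack_grip (a point): loose dark-steel hand-pump jack, 0.7 kg: point between its two upright cheeks, 52 mm above its underside; grip it here from above (cheeks 40 mm over their outsides along y, 40 mm along x, tops at 72 mm). x points to the saddle, 75 mm ahead; z up. Base plate 60 mm wide, from 125 mm behind to 95 mm ahead. The handle turns on a pin along y 2 mm below the point and rises backwards (-x)
- saddle_top (a point): centre of the top of the jack's saddle, a steel disc 36 mm across; its top is 46 mm above the bench with the handle up and rises 22 mm in a full stroke
- handle_pad (a point): centre of the top face of the flat black pad (50 mm long, 36 mm wide, 8 mm thick) at the end of the jack's handle, 115 mm from the pivot pin; pushed down from above here, about 4 N free and 8 to 15 N with the cycler on the saddle
- jack_handle (a joint): angle of the jack's handle, rad: 0 = up (33 degrees above level), 0.55 = all the way down against its stop (about level). It springs back up by itself when let go. The saddle rises 40 mm per rad
- lift_point (a point): centre of the underside of the cycler's steel lift lug, 56 mm above the bench at the start; lug 48 (x) by 62 (y) by 6 mm, ring mark on its top straight above the point. The cycler's upright side face (0.30 m along x, 0.17 m high) lies 30 mm to the point's -y side; the point's +y axis points out of that face, so the jack goes in along its -y
- cycler (a joint): tilt of the thermal cycler about its far feet, rad: 0 = standing on all feet; a full stroke of the jack raises it to about 0.05 (lug 12 mm up). It takes 20 to 30 N at the lug
- bottle: white bottle, 60 mm across, 150 mm high, to be left alone; origin under its centre
- jar: amber jar, 56 mm across, 75 mm high, to be left alone; origin under its centre
- screwdriver: screwdriver lying on the bench, to be left alone; origin under it
- beaker: glass beaker, 70 mm across, 90 mm high, to be left alone; origin under its centre

How it is judged:
On the way, in this order (a step that is already met when the one before it is completed fails the run):
1. the loose tube strip lies in the strip tray and the loose block in the block tray, both let go (x of strip_center in the frame of strip_tray between -0.061 and 0.061 m and y of strip_center in the frame of strip_tray between -0.071 and 0.071 m and height (world z) of each of strip_center, block_center below 0.045 m and x of block_center in the frame of block_tray between -0.061 and 0.061 m and y of block_center in the frame of block_tray between -0.071 and 0.071 m and contact force between the fingers and strip below 0.2 N and contact force between the fingers and block below 0.2 N), for 0.2 s.
2. the jack stands on the bench with its handle up and its saddle under the lift point, let go (horizontal distance between saddle_top and lift_point below 0.013 m and angle between jack_grip's own z axis and vertical below 0.06 rad and height (world z) of jack_grip below 0.057 m and value of joint jack_handle below 0.1 rad and contact force between the fingers and jack below 0.3 N), for 0.2 s.
3. first stroke: handle down, cycler's side raised on the saddle (horizontal distance between saddle_top and lift_point below 0.013 m and angle between jack_grip's own z axis and vertical below 0.06 rad and height (world z) of jack_grip below 0.057 m and value of joint jack_handle above 0.45 rad and value of joint cycler above 0.02 rad), for 0.1 s.
4. handle back up, cycler down again (value of joint jack_handle below 0.12 rad and value of joint cycler below 0.008 rad), for 0.1 s.
At the end, for the whole second after the job is handed in: Robot pushes the jack handle (over 2 N), handle past 0.45 rad; cycler tilted over 0.02 rad, still, carried by the saddle (over 8 N), not touched by the arm; saddle within 13 mm of the lift point from above, jack upright on the bench; strip in strip tray, block in block tray, both let go (all of step 1 and all of step 3 and velocity of joint cycler below 0.05 rad/s and contact force between any of the fingers, the arm and jack above 2 N and contact force between jack and cycler above 8 N and contact force between each of the arm, the fingers and cycler below 1 N); the arm keeps its last pose, push and grip.
It fails at once if the arm pushes or lifts the cycler (over 12 N) (contact force between any of the arm, the fingers and cycler above 12 N).
It fails at once if a bystander is moved by more than 40 mm (distance of any of bottle, jar, screwdriver, beaker from where it was at the start of the episode above 0.04 m).
It also fails if it takes over 72 s, if anything falls off the work surface, if the arm or the gripper's body presses on something with over 40 N, if the wrist force passes 120 N, or if a joint passes its speed limit or range.

## Robot

A 7-joint arm with a two-finger parallel gripper is mounted at the origin on the work surface. World frame = base frame: x ahead of the robot, y to its left, z up, the work surface at z = 0. Lengths are in m, angles in rad, forces in N, time in s.
With the tool pointing down it reaches from about 0.35 to 0.775 m from the base axis. Payload 3.1 kg.
Tool frame: the origin (TCP) lies midway between the tips of the shut fingers; the grasp point (between the pads) lies 19 mm behind it; z points along the fingers, y is the line along which they close (so a half turn about z gives the same grasp; the last joint's range is limited). The gripper opens to 85 mm and grips with 20 to 120 N. Pads are 22 mm wide; open, the fingers measure 114 mm over their backs; the gripper's body (76 mm by 85 mm) begins 54 mm behind the grasp point. The pads swing forward as they close: fully open they stand 13 mm farther back than shut.
Start: joints at [-1.315, 0.311, 0.014, 1.512, -0.004, 1.319, -0.027], TCP at [0.161, 0.526, 0.231] pointing down, gripper open.
Joint ranges: [-2.7, 2.7], [-0.3, 1.91], [-1.27, 1.3], [0.12, 2.57], [-1.44, 4.58], [0.2, 2.03], [-3.05, 3.05]. Speed limits (rad/s): [2.79, 2.79, 3.14, 3.14, 3.14, 3.14, 3.14].

## Interface

Orientations are given as a unit quaternion [x, y, z, w].
In Python, from rig import robot gives the robot as it stands.
- The arm moves only by the shell command python3 -m jog 'ROWS'. ROWS is JSON, a list of rows, each a list of 5 numbers: the shift along the world's x, y, z in mm, then the turn about the world's z in rad, then the finger opening in mm, from 0 to 85.4. A call has exactly 10 rows; each row shifts and turns the commanded pose from where the row before left it; what a row does not reach is not made up. A row lasts 1/10 s, in which the tool goes at most 50 mm and 8.59 degrees, less where a joint would pass 70% of its speed; a pose out of reach is approached as far as the arm can. A call is refused whole if a number of a shift passes 50 or a number of a turn 0.15, either way. A call with a gripper value outside its range is refused whole. The fingers move at their own pace and stop on an object; the grip force is fixed at half the most. Time passes only in rows, so rows that do not move let the fingers close, or fill a call up. It gives the time, the measured TCP pose, the force, the opening and the grip force at its end, in the units of the state.
- robot.state(): the state, without advancing time (a new reading comes with each control period).
- robot.camera(name): name is "side" or "top" or "wrist"; returns a dict with "frame" (384x512x3 uint8, red, green, blue), "z_map" (384x512 float32, m along the optical axis (not along the pixel's ray), 0 where there is no reading), "intrinsics" (3x3 intrinsics, pixels), "camera_from_world" (4x4, takes a point from world to camera coordinates); the wrist camera has in their place "mount" (4x4, takes a point from camera to tool coordinates, whose origin is the TCP and whose axes are the flange's). Camera axes: x right, y up, looking along -z (the intrinsics and any distortion apply to the point x, -y, -z); pixel columns grow to the right and rows downward; lengths in m; the calibration is good to about 2 mm. A picture is of the moment at which its call begins: read the wrist's pose just before it.
- robot.hand_in(): hands the job in; it is judged then, once.
The state is a dict: "clock": time; "joint_pos": joint angles; "joint_vel": joint speeds; "joint_torque": joint torques, N m; "ee_pos": TCP position; "orientation": TCP orientation; "contact_force": force on the tool from outside, world axes, zero at the start; "torque": the same for the moment, N m; "grip_width": opening from 0.0 (shut) to 1.0 (fully open); "gripper_force": force on a finger pad.
Only numpy, scipy, OpenCV 4.12 (cv2) and the standard library are available. Lean on these libraries where they do the work, as an engineer would, in place of code of your own. Each camera call takes 0.05 s, during which the arm holds its last target. There are 200 camera calls.

## Working session

There is one attempt and no reset: what is moved stays moved. The work goes in short steps, Python scripts to look and compute and a shell command to move; the robot and the scene stay as the last step left them, time stands still between calls to the robot, and variables do not carry over. Pictures are saved under pics/ and viewed, at most 10 in all, crops included, and the job is handed in when it is done.

```bash
mkdir -p pics; ls; cat > h.py <<'E'
import numpy as np, cv2
from rig import robot
def snap(n):
    c=robot.camera(n); np.savez(f'{n}.npz',**{k:np.asarray(v) for k,v in c.items()}); return c
def load(n): return dict(np.load(f'{n}.npz'))
def world(c,T=None):
    """per-pixel world xyz from z_map; T=camera->world"""
    T=np.linalg.inv(c['camera_from_world']) if T is None else T
    K=c['intrinsics'];h,w=c['z_map'].shape;u,v=np.meshgrid(np.arange(w),np.arange(h));z=c['z_map']
    P=np.stack([(u-K[0,2])/K[0,0]*z,-(v-K[1,2])/K[1,1]*z,-z,np.ones_like(z)],-1)
    return (P@T.T)[...,:3]
def ray(c,u,v,h,T=None):
    T=np.linalg.inv(c['camera_from_world']) if T is None else T
    K=c['intrinsics'];d=T[:3,:3]@np.array([(u-K[0,2])/K[0,0],-(v-K[1,2])/K[1,1],-1]);o=T[:3,3]
    return o+d*(h-o[2])/d[2]
E
python3 - <<'E'
from h import *
for n in('top','side'):
    c=snap(n); cv2.imwrite(f'pics/{n}1.png',cv2.resize(c['frame'][...,::-1],(800,600),interpolation=cv2.INTER_CUBIC)); print(n,c['intrinsics'],c['camera_from_world'],c.keys())
print(robot.state())
E
```

```text
pics
top [[486.78920485   0.         247.84535135]
 [  0.         486.78920485 190.23921293]
 [  0.           0.           1.        ]] [[-0.00318756 -0.99998971 -0.0032281  -0.04829223]
 [ 0.99592673 -0.00346546  0.09009962 -0.53326327]
 [-0.09010988 -0.00292776  0.99592753 -1.44586386]
 [ 0.          0.          0.          1.        ]] dict_keys(['frame', 'z_map', 'intrinsics', 'camera_from_world'])
side [[385.13556707   0.         256.97909052]
 [  0.         385.13556707 191.2361168 ]
 [  0.           0.           1.        ]] [[ 0.96190064 -0.27335007 -0.00518599 -0.54346783]
 [ 0.2103467   0.7278126   0.65271977 -0.14804689]
 [-0.17464657 -0.62894242  0.75758169 -1.23972595]
 [ 0.          0.          0.          1.        ]] dict_keys(['frame', 'z_map', 'intrinsics', 'camera_from_world'])
{'clock': 0.1, 'joint_pos': array([-1.31470081,  0.3117031 ,  0.01396072,  1.51285885, -0.00442438,
        1.3191799 , -0.0271986 ]), 'joint_vel': array([-3.33685887e-05, -2.72752596e-03, -2.38625330e-04, -5.16195844e-03,
        5.71544310e-04,  4.31183988e-04, -2.71238618e-04]), 'joint_torque': array([ 7.88805028e-04, -3.80857015e+01,  1.46707124e-01, -2.31239802e+01,
        1.23763751e-02,  8.13623221e-03, -1.00382644e-05]), 'ee_pos': array([0.16115425, 0.52520162, 0.23031337]), 'orientation': array([ 1.48297309e-01,  9.88942256e-01, -1.05127661e-03, -1.29208499e-04]), 'contact_force': array([ 0.07344274, -0.47037806, -0.27825993]), 'torque': array([-0.00256689,  0.00353126,  0.02842248]), 'gripper_force': 0.0, 'grip_width': 1.003683593825123}
```

View pics/top1.png

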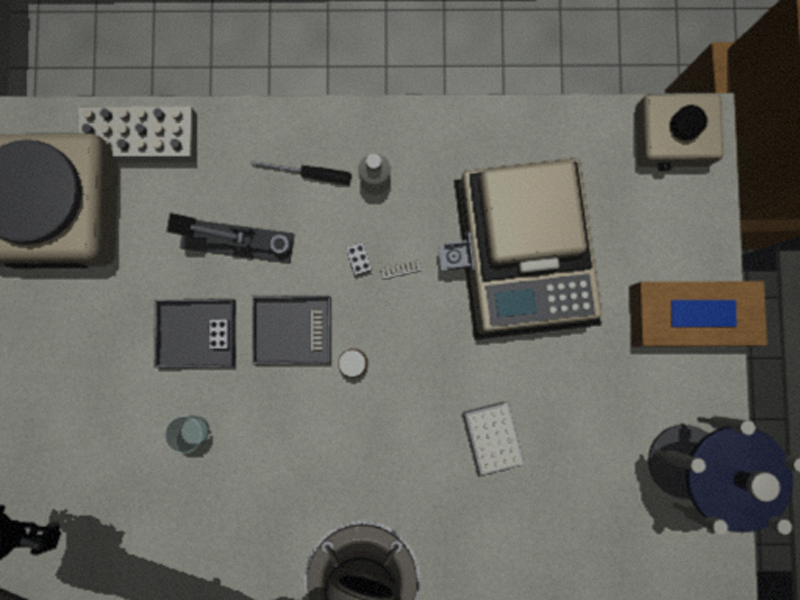

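View pics/side1.png

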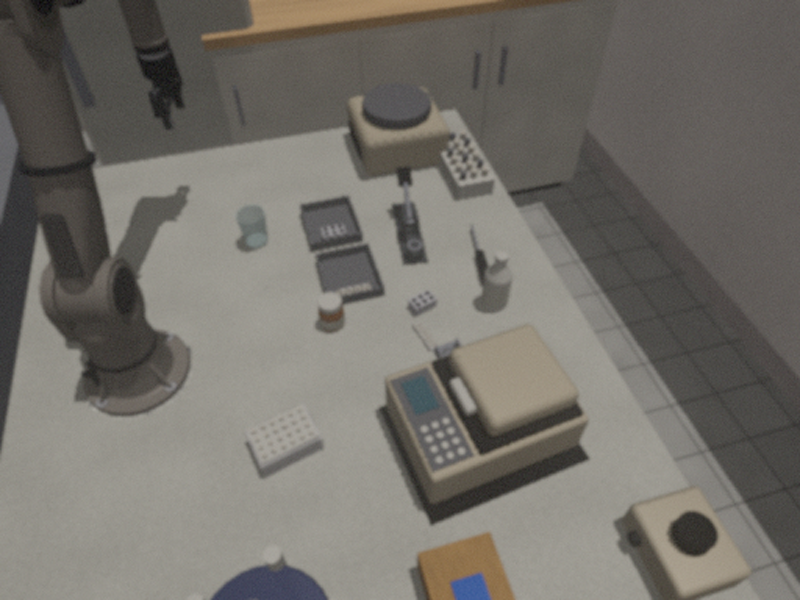

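Top view (800x600 pixels): the loose strip is at (400,270), the loose block at (360,259) and the lug ring at (454,256). The jack's saddle is at (279,243) with its handle pad at (181,224). The block tray is at (196,333), the strip tray at (292,330), the jar at (352,362), the bottle at (374,175), the screwdriver at (300,173) and the beaker at (190,433). The side view agrees with this.

```bash
cat > seg.py <<'E'
from h import *
c=load('top'); W=world(c); f=c['frame'].astype(int); s=1.5625
print('bench z',np.median(W[100:240,130:280,2]))
H=W[...,2]
def blob(name,box,lo,hi,cond=None):
    x0,y0,x1,y1=[int(b/s) for b in box]; m=np.zeros(H.shape,np.uint8)
    k=(H>lo)&(H<hi)
    if cond is not None:k=cond&k
    m[y0:y1,x0:x1]=k[y0:y1,x0:x1]
    n,l,st,ce=cv2.connectedComponentsWithStats(m)
    if n<2: print(name,'none');return
    i=1+np.argmax(st[1:,4]); p=W[l==i]; r=cv2.minAreaRect((p[:,:2]*1000).astype(np.float32))
    print(name,'n',st[i,4],'mean',p.mean(0).round(4),'rect c/size/ang',np.round(r[0],1),np.round(r[1],1),round(r[2],1),'zmax',np.percentile(p[:,2],[5,50,95]).round(4))
blob('strip',(370,250,430,290),.005,.03)
blob('block',(340,235,380,285),.018,.05)
blob('lug',(435,235,468,278),.05,.08)
blob('jack hi',(160,200,300,270),.012,.2)
blob('saddle',(262,228,296,260),.038,.06)
blob('cheeks',(215,210,262,260),.055,.09)
blob('pad',(160,205,205,240),.09,.14)
blob('btray',(145,290,243,378),.02,.045)
blob('stray',(245,288,340,375),.02,.045)
blob('jar',(330,340,376,385),.05,.1)
blob('bottle',(350,145,400,205),.06,.2)
blob('sd',(245,150,356,190),.008,.06)
blob('beaker',(160,405,220,460),.05,.12)
blob('cycler',(450,150,610,345),.10,.4)
x=cv2.resize(c['frame'][60:250,95:365,::-1],(800,563),interpolation=cv2.INTER_CUBIC);cv2.imwrite('pics/crop1.png',x)
E
python3 seg.py
```

```text
bench z 0.0013309633900231432
strip n 75 mean [ 0.5856 -0.0615  0.0087] rect c/size/ang [585.9 -60.2] [26.3 47.7] 9.9 zmax [0.0053 0.0083 0.0136]
block n 209 mean [0.6085 0.0068 0.0281] rect c/size/ang [608.9   6.9] [56.4 33.6] 18.2 zmax [0.0228 0.028  0.0331]
lug n 269 mean [ 0.6086 -0.1727  0.0631] rect c/size/ang [ 606.7 -174. ] [47.1 54. ] 4.5 zmax [0.0578 0.0628 0.0701]
jack hi n 841 mean [0.6464 0.2424 0.0669] rect c/size/ang [651.2 243.5] [215.3  50.5] 79.6 zmax [0.02   0.0586 0.1248]
saddle n 120 mean [0.6351 0.157  0.0458] rect c/size/ang [635.2 157.1] [38.4 33.6] 75.0 zmax [0.0387 0.0459 0.0519]
cheeks n 57 mean [0.649  0.2568 0.0715] rect c/size/ang [648.7 255.6] [38.3 12.2] 80.4 zmax [0.0605 0.0702 0.0829]
pad n 247 mean [0.6585 0.3242 0.1148] rect c/size/ang [658.7 320.7] [60.4 36.5] 82.5 zmax [0.0987 0.1154 0.1288]
btray n 302 mean [0.4679 0.3257 0.0286] rect c/size/ang [466.7 324.1] [129.1 151.8] 0.3 zmax [0.0212 0.0288 0.0346]
stray n 253 mean [0.4698 0.1444 0.0293] rect c/size/ang [472.3 137.4] [129.7 148.5] 0.3 zmax [0.0236 0.0295 0.0345]
jar n 242 mean [0.4071 0.0164 0.0738] rect c/size/ang [407.6  16.5] [49.3 49.2] 59.1 zmax [0.0574 0.0748 0.0801]
bottle n 369 mean [ 0.7594 -0.0253  0.1104] rect c/size/ang [766.1 -25.4] [58.2 56.9] 74.0 zmax [0.0724 0.1047 0.1518]
sd n 326 mean [0.7794 0.0907 0.0208] rect c/size/ang [785.4 121.1] [198.1  27.5] 79.7 zmax [0.0118 0.0216 0.0286]
beaker n 255 mean [0.2762 0.3301 0.0763] rect c/size/ang [278.7 323.3] [67.3 67.8] 43.0 zmax [0.0526 0.0774 0.0929]
cycler n 7991 mean [ 0.6151 -0.3058  0.1429] rect c/size/ang [ 623.8 -311.8] [300.9 223.6] 6.5 zmax [0.1113 0.1314 0.1733]
```

View pics/crop1.png

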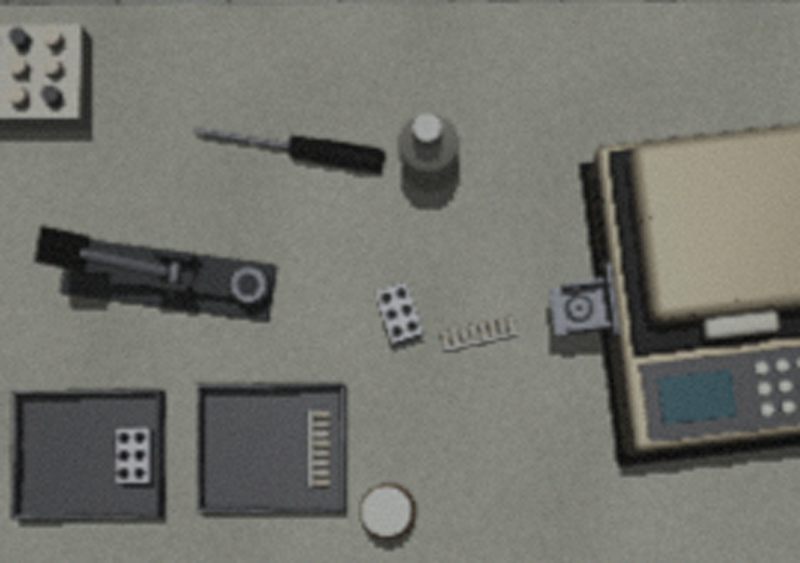

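The crop (scale 2.963, offset 95,60) shows the strip from (443,345) to (516,325), the block centred at (400,313), the ring at (580,308) and the saddle at (249,284). The free half of each tray is on its left, which is world +y. The block's measured rectangle is 56.4x33.6 mm, which matches its stated size.

```bash
python3 - <<'E'
from h import *
c=load('top');s=2.963
for n,u,v,h in [('strip',480,334,.009),('stripL',443,345,.009),('stripR',516,325,.009),('block',400,313.5,.028),('ring',580,308,.062),('saddle',249,284,.046),('cheek',180,275,.072),('pad',62,246,.113),('strayTL',199,386,.03),('strayBR',346,515,.03),('btrayTL',13,393,.03),('btrayBR',164,520,.03),('base near R',268,320,.008),('baseR top',276,265,.008)]:
    print(n,ray(c,95+u/s,60+v/s,h).round(4))
# bright strip mask
f=c['frame'];g=cv2.cvtColor(f,cv2.COLOR_RGB2GRAY);r=g[160:186,238:275];print('gray med/max',np.median(r),r.max())
ys,xs=np.where(r>np.median(r)+25);P=np.array([ray(c,238+x,160+y,.009)[:2]*1000 for x,y in zip(xs,ys)],np.float32);print(len(P),cv2.minAreaRect(P),P.mean(0))
print(robot.camera('wrist')['mount'].round(3))
E
```

```text
strip [ 0.5882 -0.0782  0.009 ]
stripL [ 0.5769 -0.04    0.009 ]
stripR [ 0.5974 -0.1154  0.009 ]
block [0.6071 0.0037 0.028 ]
ring [ 0.6072 -0.1772  0.062 ]
saddle [0.6352 0.1556 0.046 ]
cheek [0.6403 0.2205 0.072 ]
pad [0.6621 0.327  0.113 ]
strayTL [0.5333 0.2077 0.03  ]
strayBR [0.4024 0.058  0.03  ]
btrayTL [0.5269 0.3966 0.03  ]
btrayBR [0.398  0.2413 0.03  ]
base near R [0.6037 0.1411 0.008 ]
baseR top [0.6612 0.1333 0.008 ]
gray med/max 130.0 150Traceback (most recent call last):
  File "<stdin>", line 7, in <module>
cv2.error: OpenCV(4.12.0) /io/opencv/modules/imgproc/src/convhull.cpp:143: error: (-215:Assertion failed) total >= 0 && (depth == CV_32F || depth == CV_32S) in function 'convexHull'
```

```bash
python3 -m jog '[[30,-40,0,-0.1,85],[30,-40,0,-0.1,85],[30,-40,0,-0.1,85],[30,-40,0,-0.1,85],[30,-40,0,-0.1,85],[30,-40,0,-0.1,85],[30,-40,0,-0.1,85],[30,-40,0,-0.1,85],[30,-40,0,-0.1,85],[30,-40,0,-0.1,85]]'
```

```text
clock: 1.1
ee_pos: [0.4619, 0.1241, 0.2311]
orientation: [0.606, 0.796, 0.0, -0.0]
contact_force: [0.5, 0.6, 0.2]
grip_width: 0.995
gripper_force: 0.0
```

```bash
python3 -m jog '[[25,-40,-20,0,70],[25,-40,-20,0,70],[25,-40,-20,0,60],[25,-40,-20,0,60],[25,-42,-20,0,60],[0,0,-35,0,60],[0,0,-35,0,60],[0,0,-30,0,60],[0,0,-20,0,60],[0,0,-9,0,60]]'
```

```text
clock: 2.1
ee_pos: [0.5802, -0.0695, 0.0023]
orientation: [0.604, 0.797, -0.001, -0.002]
contact_force: [-0.8, 0.4, -0.0]
grip_width: 0.705
gripper_force: 0.0
```

```bash
python3 -m jog '[[0,0,0,0,60],[0,0,0,0,0],[0,0,0,0,0],[0,0,0,0,0],[0,0,0,0,0],[0,0,0,0,0],[0,0,0,0,0],[0,0,0,0,0],[0,0,20,0,0],[0,0,30,0,0]]'
```

```text
clock: 3.1
ee_pos: [0.5807, -0.0696, 0.0542]
orientation: [0.604, 0.797, -0.001, -0.002]
contact_force: [0.3, -0.3, 0.4]
grip_width: 0.202
gripper_force: 58.6
```

```bash
python3 -m jog '[[0,0,40,0.13,0],[-10,20,10,0.13,0],[-15,30,0,0.13,0],[-15,30,0,0.13,0],[-15,30,0,0.13,0],[-15,30,0,0.13,0],[-15,30,0,0.13,0],[-15,30,0,0.13,0],[-15,20,0,0.13,0],[-5,10,0,0.13,0]]'
```

```text
clock: 4.1
ee_pos: [0.4604, 0.1628, 0.1054]
orientation: [-0.006, 1.0, 0.001, -0.001]
contact_force: [0.9, 0.1, -0.1]
grip_width: 0.206
gripper_force: 58.6
```

```bash
python3 -m jog '[[0,-2,-35,0,0],[0,0,-35,0,0],[0,0,-20,0,0],[0,0,-8,0,0],[0,0,0,0,40],[0,0,0,0,40],[0,0,0,0,40],[0,0,40,0,40],[0,0,50,0,50],[0,0,10,0,60]]'
```

```text
clock: 5.1
ee_pos: [0.4667, 0.1591, 0.1125]
orientation: [-0.001, 1.0, 0.002, 0.005]
contact_force: [1.0, -0.6, -0.6]
grip_width: 0.699
gripper_force: 0.0
```

```bash
python3 -m jog '[[22,-24,0,0.05,85],[22,-24,0,0.05,85],[22,-24,0,0.05,85],[22,-24,0,0.05,85],[22,-24,0,0.05,85],[20,-20,0,0.064,85],[11,-14,-10,0,85],[0,0,-30,0,85],[0,0,-30,0,85],[0,0,-20,0,85]]'
```

```text
clock: 6.1
ee_pos: [0.6019, 0.0037, 0.0144]
orientation: [-0.157, 0.988, 0.0, -0.002]
contact_force: [0.5, 1.1, -0.8]
grip_width: 0.993
gripper_force: 0.0
```

```bash
python3 - <<'E'
from h import *
c=snap('top');W=world(c);cv2.imwrite('pics/top2.png',cv2.resize(c['frame'][110:270,85:325,::-1],(800,533),interpolation=cv2.INTER_CUBIC))
E
```

```text
(no output)
```

View pics/top2.png

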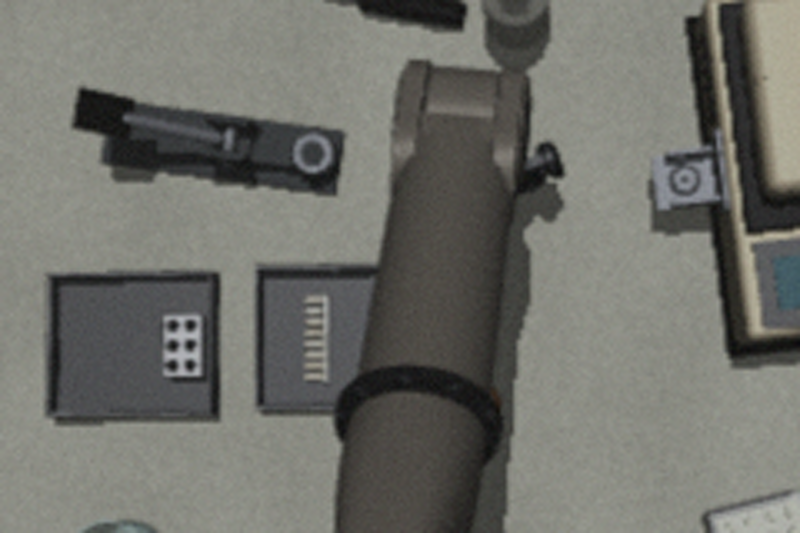

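The loose strip now lies along x inside the strip tray, at (315,338) in this crop. The arm covers the block, and the lug ring is at (685,178).

```bash
python3 -m jog '[[5,0,-8,0,85],[0,0,-4,0,85],[0,0,0,0,0],[0,0,0,0,0],[0,0,0,0,0],[0,0,0,0,0],[0,0,0,0,0],[0,0,20,0,0],[0,0,40,0,0],[0,0,40,0,0]]'
```

```text
clock: 7.15
ee_pos: [0.6071, 0.0039, 0.105]
orientation: [-0.157, 0.988, 0.0, -0.002]
contact_force: [0.9, -0.7, -1.0]
grip_width: 0.385
gripper_force: 60.8
```

```bash
python3 -m jog '[[-20,30,0,-0.04,0],[-20,34,0,-0.04,0],[-20,36,0,-0.04,0],[-15,36,0,-0.04,0],[-15,36,0,-0.04,0],[-15,36,0,-0.04,0],[-12,36,0,-0.04,0],[-10,36,0,-0.034,0],[-10,36,0,0,0],[-5,23,0,0,0]]'
```

```text
clock: 8.15
ee_pos: [0.4639, 0.3467, 0.1048]
orientation: [-0.003, 1.0, 0.001, -0.001]
contact_force: [-0.3, 0.7, -1.1]
grip_width: 0.385
gripper_force: 60.8
```

```bash
python3 -m jog '[[0,-2,-35,0,0],[0,0,-35,0,0],[0,0,-20,0,0],[0,0,-7,0,0],[0,0,0,0,55],[0,0,0,0,55],[0,0,0,0,55],[0,0,40,0,55],[0,0,50,0,55],[0,0,50,0,70]]'
```

```text
clock: 9.15
ee_pos: [0.4661, 0.3404, 0.1492]
orientation: [-0.001, 1.0, -0.001, -0.001]
contact_force: [-0.1, 0.8, 0.3]
grip_width: 0.794
gripper_force: 0.0
```

```bash
python3 - <<'E'
from h import *
c=snap('top');cv2.imwrite('pics/top3.png',cv2.resize(c['frame'][60:270,85:365,::-1],(800,600),interpolation=cv2.INTER_CUBIC))
E
```

```text
(no output)
```

View pics/top3.png

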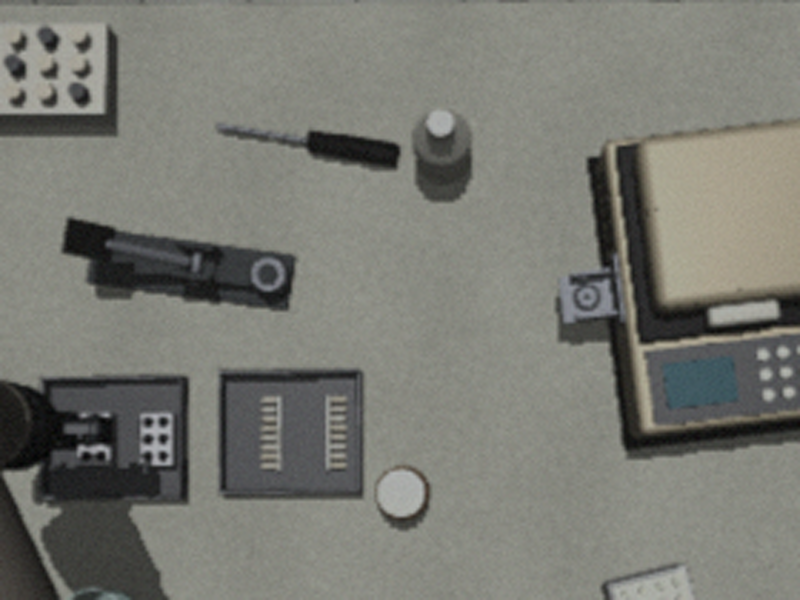

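Both loose parts now lie in their trays: strip at (270,433), block at (95,440). The saddle is at (267,274), the handle pad at (88,238) and the lug ring at (587,296). The bystanders haven't moved.

```bash
python3 - <<'E'
from h import *
c=load('top');s=2.857
for n,u,v,h in [('saddle',267,274,.046),('pad',88,238,.113),('ring',587,296,.062),('ncheek',201,262,.072)]: print(n,ray(c,85+u/s,60+v/s,h).round(4))
print(robot.camera('wrist')['mount'].round(3)); print(robot.state()['joint_pos'].round(2))
E
python3 -m jog '[[20,-10,10,-0.149,85],[20,-10,0,-0.149,85],[20,-10,0,-0.149,85],[20,-10,0,-0.149,85],[20,-10,0,-0.149,85],[20,-10,0,-0.149,85],[20,-10,0,-0.149,85],[20,-10,0,-0.149,85],[20,-15,0,-0.149,85],[0,-15,0,-0.149,85]]'
```

```text
saddle [0.6351 0.1573 0.046 ]
pad [0.6613 0.3273 0.113 ]
ring [ 0.6082 -0.1764  0.062 ]
ncheek [0.6436 0.2217 0.072 ]
[[ 0.001  0.964  0.264  0.067]
 [ 1.    -0.001 -0.     0.   ]
 [-0.     0.264 -0.964 -0.142]
 [ 0.     0.     0.     1.   ]]
[-0.81  0.42  0.2   1.56 -0.09  1.16  0.99]
clock: 10.25
ee_pos: [0.6486, 0.2293, 0.1568]
orientation: [0.68, 0.733, -0.0, 0.001]
contact_force: [-0.3, 0.3, 0.3]
grip_width: 0.996
gripper_force: 0.0
```

```bash
python3 -m jog '[[-2,2,0,-0.12,85],[0,0,0,-0.109,85],[0,0,0,0,85],[0,0,-40,0,85],[0,0,-40,0,85],[0,0,-30,0,85],[0,0,-12,0,85],[0,0,-4,0,85],[0,0,0,0,85],[0,0,0,0,85]]'
```

```text
clock: 11.25
ee_pos: [0.6463, 0.2332, 0.0345]
orientation: [0.757, 0.654, 0.002, 0.001]
contact_force: [0.1, 0.3, 0.4]
grip_width: 0.994
gripper_force: 0.0
```

```bash
python3 -m jog '[[0,-2,-4,-0.008,85],[0,0,0,0,0],[0,0,0,0,0],[0,0,0,0,0],[0,0,0,0,0],[0,0,0,0,0],[0,0,0,0,0],[0,0,5,0,0],[0,0,10,0,0],[0,0,0,0,0]]'
```

```text
clock: 12.25
ee_pos: [0.6435, 0.2315, 0.043]
orientation: [0.759, 0.651, -0.001, -0.001]
contact_force: [0.7, -0.0, -6.3]
grip_width: 0.465
gripper_force: 61.6
```

```bash
python3 -m jog '[[-2,-20,0,0.02,0],[-3,-28,0,0.03,0],[-5,-28,0,0.03,0],[-5,-28,0,0.03,0],[-5,-28,0,0.03,0],[-5,-28,0,0.03,0],[-5,-28,0,0.03,0],[-5,-28,0,0.029,0],[-4,-20,0,0,0],[-2,-10,-2,0,0]]'
```

```text
clock: 13.25
ee_pos: [0.6022, -0.0188, 0.0411]
orientation: [0.682, 0.732, -0.001, 0.0]
contact_force: [-0.2, 0.3, -6.5]
grip_width: 0.457
gripper_force: 61.6
```

```bash
python3 - <<'E'
from h import *
for n in('top','side'):
    c=snap(n)
a=load('top')['frame'][90:230,150:340,::-1];b=load('side')['frame'][130:330,190:400,::-1]
cv2.imwrite('pics/j4.png',np.hstack([cv2.resize(a,(400,295),interpolation=cv2.INTER_CUBIC),cv2.resize(b,(310,295),interpolation=cv2.INTER_CUBIC)]))
E
```

```text
(no output)
```

View pics/j4.png

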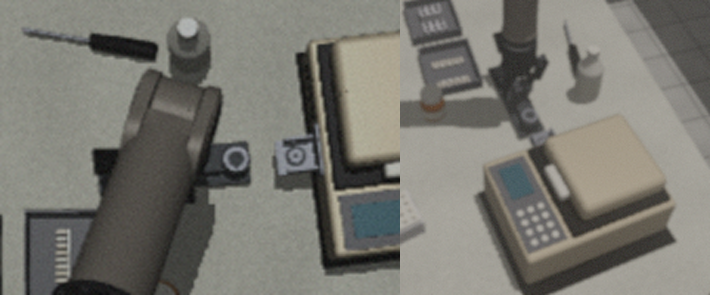

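Left panel (top view): the held jack's saddle is at (236,158) and the lug ring at (296,155). The jack is level and clear of everything.

```bash
cat > m.py <<'E'
from h import *
import sys
hz=float(sys.argv[1]);c=load('top');W=world(c);H=W[...,2]
for n,(u0,v0,u1,v1),h in [('saddle',(250,152,274,178),hz),('ring',(280,150,304,178),.062)]:
    g=cv2.cvtColor(c['frame'],cv2.COLOR_RGB2GRAY)[v0:v1,u0:u1];k=cv2.resize(g,None,fx=8,fy=8,interpolation=cv2.INTER_CUBIC)
    q=cv2.HoughCircles(cv2.GaussianBlur(k,(0,0),4),cv2.HOUGH_GRADIENT,1,100,param1=60,param2=12,minRadius=20,maxRadius=70)
    if q is not None:
        for x,y,r in q[0][:2]: 
            u,v=u0+(x+.5)/8-.5,v0+(y+.5)/8-.5; print(n,round(u,1),round(v,1),'r px',round(r/8,1),ray(c,u,v,h).round(4))
m=np.zeros(H.shape,bool);m[150:182,248:276]=1;m&=(H>hz-.006)&(H<hz+.006);p=W[m];print('depth saddle',len(p),p.mean(0).round(4),np.median(p[:,2]).round(4))
m=np.zeros(H.shape,bool);m[85:165,210:270]=1;print('arm near bottle heights',np.percentile(H[95:135,222:256],[5,25,50]).round(3))
E
python3 m.py .059
```

```text
saddle 261.8 164.9 r px 6.0 [ 0.6052 -0.0916  0.059 ]
ring 293.5 164.0 r px 6.3 [ 0.607  -0.1853  0.062 ]
ring 297.8 151.1 r px 3.3 [ 0.6455 -0.1984  0.062 ]
depth saddle 103 [ 0.6035 -0.0908  0.0575] 0.0575
arm near bottle heights [-0.004 -0.     0.007]
```

```bash
python3 -m jog '[[0,0,-6,0,0],[0,0,-3,0,0],[0,-10,0,0,0],[0,-15,0,0,0],[1,-15,0,0,0],[1,-15,0,0,0],[1,-15,0,0,0],[1,-10,0,0,0],[0,-5,0,0,0],[0,0,0,0,0]]'
```

```text
clock: 14.35
ee_pos: [0.6075, -0.1015, 0.0323]
orientation: [0.681, 0.733, -0.0, 0.0]
contact_force: [-0.5, 0.1, -7.1]
grip_width: 0.461
gripper_force: 61.6
```

```bash
python3 -m jog '[[-2,-2,0,0,0],[0,0,-2,0,0],[0,0,-2,0,0],[0,0,0,0,0],[0,0,0,0,85],[0,0,0,0,85],[0,0,0,0,85],[0,0,0,0,85],[0,0,0,0,85],[0,0,0,0,85]]'
```

```text
clock: 15.35
ee_pos: [0.6057, -0.1021, 0.0282]
orientation: [0.68, 0.733, -0.0, 0.0]
contact_force: [0.4, -0.4, -0.4]
grip_width: 0.99
gripper_force: 0.0
```

```bash
python3 -m jog '[[0,0,20,0,85],[0,0,40,0,85],[0,0,40,0,85],[0,0,50,0,85],[0,0,30,0,40],[0,0,0,0,0],[-50,0,0,0,0],[-50,0,0,0,0],[-50,0,0,0,0],[0,0,0,0,0]]'; python3 - <<'E'
from h import *
c=snap('top');snap('side');a=c['frame'][120:210,205:325,::-1];cv2.imwrite('pics/j5.png',cv2.resize(a,(800,600),interpolation=cv2.INTER_CUBIC))
E
```

```text
clock: 16.35
ee_pos: [0.445, -0.102, 0.2046]
orientation: [0.681, 0.732, -0.002, -0.007]
contact_force: [0.6, 1.2, 0.3]
grip_width: 0.004
gripper_force: 0.0
```

View pics/j5.png

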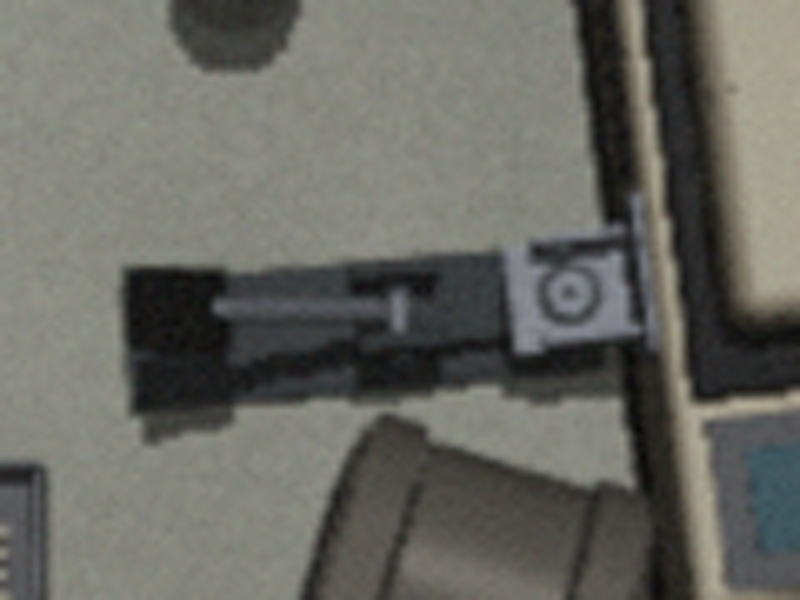

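The jack stands with its saddle hidden under the lug. The ring is at (570,293), the handle pad centre at (177,308) and the handle's fork near (400,308).

```bash
python3 - <<'E'
from h import *
c=load('top');W=world(c);H=W[...,2];s=6.6667
R=lambda u,v,h:ray(c,205+(u+.5)/s-.5,120+(v+.5)/s-.5,h)
pr=R(177,308,.113);print('pad',pr,'ring',R(570,293,.062))
m=np.zeros(H.shape,bool);m[155:176,220:244]=1;m&=(H>.085)&(H<.14);p=W[m];print('pad depth',len(p),p.mean(0).round(4),cv2.minAreaRect((p[:,:2]*1000).astype(np.float32)))
y=np.array([.9974,.0717]);
for P in(pr[:2],p.mean(0)[:2]):
  for a in(-85.9,-85): t=np.radians(a);print('saddle est',(P+.1714*np.array([np.cos(t),np.sin(t)])).round(4))
m=np.zeros(H.shape,bool);m[155:172,276:305]=1;m&=(H>.055)&(H<.075);q=W[m];print('lug',len(q),q.mean(0).round(4),cv2.minAreaRect((q[:,:2]*1000).astype(np.float32)))
E
```

```text
pad [ 0.59519987 -0.00291464  0.113     ] ring [ 0.60848803 -0.17521869  0.062     ]
pad depth 220 [ 0.5941 -0.0048  0.1153] ((594.9304809570312, -8.79216194152832), (35.90069580078125, 56.14640808105469), 5.368163585662842)
saddle est [ 0.6075 -0.1739]
saddle est [ 0.6101 -0.1737]
saddle est [ 0.6064 -0.1758]
saddle est [ 0.6091 -0.1756]
lug 258 [ 0.6095 -0.174   0.0629] ((606.9888916015625, -174.59690856933594), (45.68121337890625, 56.43718338012695), 2.729576826095581)
```

```bash
python3 -m jog '[[30,20,0,0,0],[30,20,0,0,0],[30,20,0,0,0],[30,20,0,0,0],[30,18,0,0,0],[0,0,-30,0,0],[0,0,-30,0,0],[0,0,-16,0,0],[0,0,0,0,0],[0,0,0,0,0]]'
```

```text
clock: 17.45
ee_pos: [0.6069, -0.0038, 0.1321]
orientation: [0.68, 0.733, -0.0, 0.0]
contact_force: [-0.4, -0.3, 1.2]
grip_width: -0.001
gripper_force: 0.0
```

```bash
python3 -m jog '[[-12,0,0,0,0],[0,0,-12,0,0],[0,0,-4,0,0],[0,4,-6,0,0],[0,3,-6,0,0],[0,3,-6,0,0],[0,2,-6,0,0],[0,2,-6,0,0],[0,1,-6,0,0],[0,1,-6,0,0]]'
```

```text
clock: 18.45
ee_pos: [0.5937, 0.0122, 0.0759]
orientation: [0.68, 0.733, 0.001, -0.0]
contact_force: [-4.6, -0.6, 12.9]
grip_width: 0.001
gripper_force: 6.1
```

```bash
python3 -m jog '[[-1,1,-5,0,0],[-1,1,-5,0,0],[0,0,-4,0,0],[0,0,-3,0,0],[0,0,-2,0,0],[0,0,-1,0,0],[0,0,0,0,0],[0,0,0,0,0],[0,0,0,0,0],[0,0,0,0,0]]'; python3 - <<'E'
from h import *
c=snap('top');W=world(c);s=robot.state();print(s['contact_force'],s['ee_pos'])
H=W[...,2];m=np.zeros(H.shape,bool);m[155:172,280:300]=1;m&=(H>.055)&(H<.09);print('lug',W[m].mean(0),np.median(H[m]))
E
```

```text
clock: 19.45
ee_pos: [0.5933, 0.0147, 0.057]
orientation: [0.68, 0.733, 0.002, 0.001]
contact_force: [-2.3, -0.7, 13.9]
grip_width: -0.001
gripper_force: 6.8
[-2.72446822  0.69219033 13.57771519] [0.59326196 0.01473609 0.05699158]
lug [ 0.60904362 -0.17548112  0.07523893] 0.0748481604472917
```

```bash
python3 -m jog '[[0,0,-1,0,0],[0,0,-1,0,0],[0,0,-1,0,0],[0,0,0,0,0],[0,0,0,0,0],[0,0,0,0,0],[0,0,0,0,0],[0,0,0,0,0],[0,0,0,0,0],[0,0,0,0,0]]'
```

```text
clock: 20.5
ee_pos: [0.5934, 0.0148, 0.0561]
orientation: [0.68, 0.733, 0.002, 0.001]
contact_force: [-7.3, -0.7, 23.5]
grip_width: 0.0
gripper_force: 12.0
```

```bash
python3 -m jog '[[0,0,3,0,0],[0,-1,7,0,0],[0,-1,8,0,0],[0,-2,8,0,0],[0,-2,8,0,0],[0,-3,8,0,0],[0,-3,9,0,0],[0,-4,9,0,0],[0,-3,10,0,0],[0,0,12,0,0]]'; python3 -m jog '[[0,0,8,0,0],[0,0,0,0,0],[0,0,0,0,0],[0,0,0,0,0],[0,0,0,0,0],[0,0,0,0,0],[0,0,0,0,0],[0,0,0,0,0],[0,0,0,0,0],[0,0,0,0,0]]'
python3 - <<'E'
from h import *
c=snap('top');W=world(c);s=robot.state();print(s['contact_force'],s['ee_pos'])
H=W[...,2];m=np.zeros(H.shape,bool);m[155:172,280:300]=1;m&=(H>.055)&(H<.09);print('lug',W[m].mean(0),np.median(H[m]))
c=snap('side');cv2.imwrite('pics/s6.png',cv2.resize(c['frame'][130:300,180:400,::-1],(760,587),interpolation=cv2.INTER_CUBIC))
E
```

```text
clock: 21.5
ee_pos: [0.5905, -0.0058, 0.1331]
orientation: [0.681, 0.733, -0.001, -0.001]
contact_force: [0.6, -0.1, 0.0]
grip_width: -0.001
gripper_force: 0.0
clock: 22.5
ee_pos: [0.5916, -0.0051, 0.1413]
orientation: [0.68, 0.733, 0.0, 0.0]
contact_force: [0.2, -0.5, -0.2]
grip_width: 0.002
gripper_force: 0.0
[ 0.06719518 -0.46459989 -0.12678617] [ 0.5916103  -0.00509804  0.14131425]
lug [ 0.60946001 -0.17504556  0.06626404] 0.06320649439059534
```

View pics/s6.png

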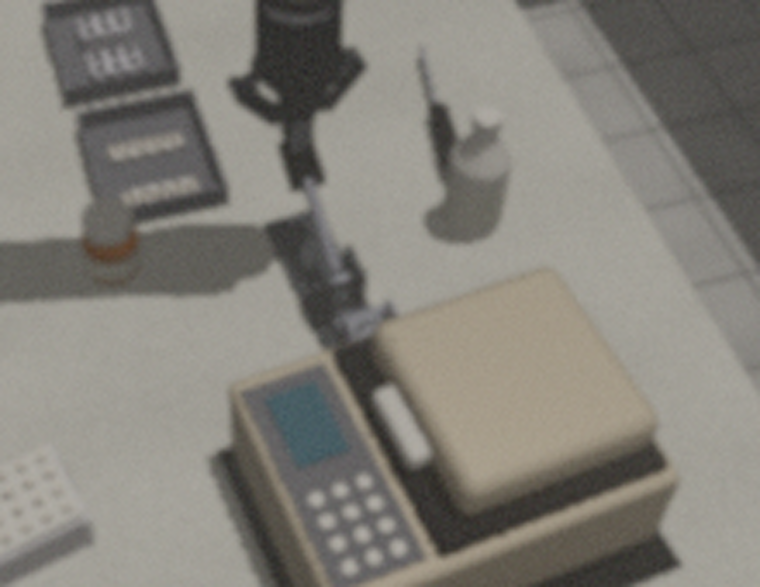

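The tip is clear of the pad, which is back up near (300,175). The lug is back at its starting height, and the jack is still under it at (360,320). Now the second stroke.

```bash
python3 -m jog '[[1,0,-13,0,0],[0,1,-10,0,0],[0,1,-6,0,0],[0,3,-6,0,0],[0,3,-6,0,0],[0,3,-6,0,0],[0,2,-6,0,0],[0,2,-6,0,0],[0,2,-6,0,0],[0,1,-6,0,0]]'; python3 -m jog '[[-1,1,-5,0,0],[0,1,-4,0,0],[0,0,-3,0,0],[0,0,-2,0,0],[0,0,-2,0,0],[0,0,-1,0,0],[0,0,0,0,0],[0,0,0,0,0],[0,0,0,0,0],[0,0,0,0,0]]'
```

```text
clock: 23.6
ee_pos: [0.5919, 0.0115, 0.0718]
orientation: [0.68, 0.733, -0.001, -0.0]
contact_force: [-6.3, -3.0, 12.6]
grip_width: -0.003
gripper_force: 6.2
clock: 24.6
ee_pos: [0.5917, 0.0133, 0.0565]
orientation: [0.68, 0.733, 0.0, 0.0]
contact_force: [-7.8, -1.4, 19.0]
grip_width: 0.005
gripper_force: 9.2
```

```bash
python3 - <<'E'
from h import *
c=snap('top');W=world(c);s=robot.state();print(s['contact_force'],s['ee_pos'])
H=W[...,2];m=np.zeros(H.shape,bool);m[155:172,280:300]=1;m&=(H>.055)&(H<.09);print('lug',W[m].mean(0),np.median(H[m]))
cv2.imwrite('pics/t7.png',cv2.resize(c['frame'][80:260,85:325,::-1],(800,600),interpolation=cv2.INTER_CUBIC))
E
```

```text
[-7.72421168 -2.75352978 17.54654332] [0.59171859 0.01329224 0.05653245]
lug [ 0.60897828 -0.17532359  0.07478929] 0.07456655722843097
```

View pics/t7.png

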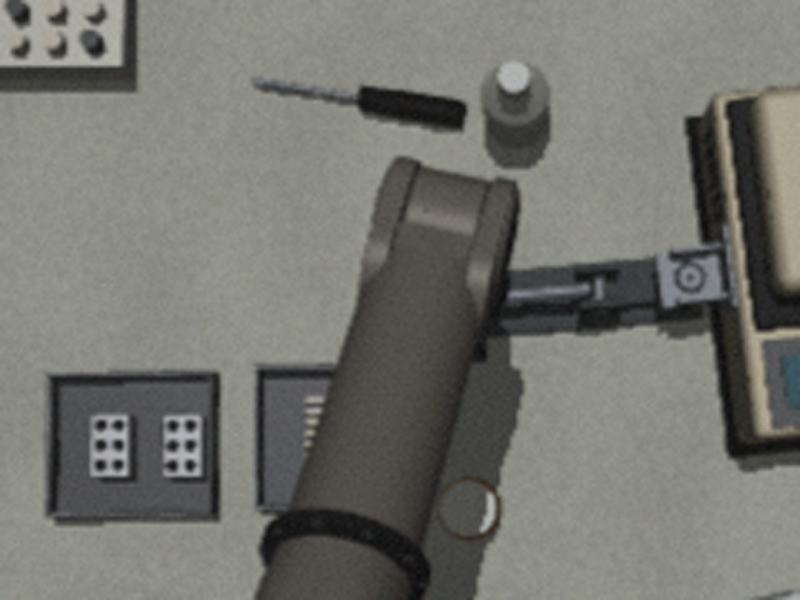

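The block is at (110,447), in its tray. The jack's axis runs under the ring at (690,277), the lug is up 12 mm and the handle is held at its stop with about 18 N. Handing in.

```bash
python3 -c "
from rig import robot
print(robot.hand_in())"
```

```text
the job is handed in; nothing more can be done
None
```

I handed the job in at about 24.7 s, but it returned no verdict: strip and block are in their trays, the jack's saddle is about 3 mm or less from the lift point by my measurements, and after one full stroke and release I am holding the handle at its stop with about 18 N and the lug 12 mm up.

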